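# Switch the ball sorter to the other bin and feed the waiting balls

## Task

The seesaw gate of the ball sorter is tipped towards one of its two bins: press down the raised orange pad so that the gate rocks over its pivot and rests tipped towards the other bin. Then push the green feed slide along the rail towards the gate until both red balls have dropped off the rail on to the gate, so that they roll down the other chute and lie in that bin. Only press and push with the fingers: pick nothing up, and leave everything else on the bench where it stands.

Things in the scene. Friction and masses are not known exactly. Their poses are not given: they have to be found in the camera images.
- sorter: Ball sorter fixed to the bench: base plate 220 x 600 x 8 mm with feed rail, white seesaw gate, two chutes, two bins. Origin on the bench below the gate's pivot; x points along the feed rail away from the robot, y left (blue bin +y, yellow bin -y), z up. Pivot along x, 130 mm up; behind it a stem with a round weight rises to 216 mm. Chute walls reach 130 mm, bin walls 98 mm above the bench
- gate (a joint): Tilt in rad: +0.28 = left (+y) end up, parts roll to the yellow bin (-y); -0.28 = left end down, parts roll to the blue bin (+y). It starts on either stop. White tray 68 mm (x) by 176 mm (y), open at both ends, walls 15 mm high. A press of 1 to 2 N on the raised pad rocks it; past the centre its weight makes it fall on to the other stop and stay there
- pad_left (a point): Centre of the top face of the orange press pad at the gate's left end: a plate 60 mm (x) by 40 mm (y), 8 mm thick, jutting from the gate towards the robot. From the pivot the point lies 68 mm towards the robot, 82 mm left, 3 mm up when level; it is about 23 mm higher with this end up and 23 mm lower with it down
- pad_right (a point): The same for the orange press pad at the gate's right end (82 mm right of the pivot)
- rail_end (a point): Middle of the rail's floor at its gate end: 38 mm nearer the robot than the pivot, 140 mm above the bench. The rail is a black channel 41 mm wide, 110 mm long, running from here towards the robot (sorter -x) and falling 0.06 rad that way, so that balls wait on it. Side walls 4 mm above the floor; a ledge 3 mm high, 77 mm from here, stops the balls; the slide passes over it
- ball_front_center (a point): Centre of the front ball, a hard red plastic trackball 32 mm in diameter, 25 g, which waits on the feed rail nearer to the gate, touching the rear ball
- ball_rear_center (a point): Centre of the rear red ball, the same size, resting against the rail's ledge on the robot's side; its centre is 16 mm above the rail's floor. Pushed by the slide it pushes the front ball before it
- bin_left (a point): Middle of the floor of the blue bin at the left (+y), 12 mm above the bench; inside 112 mm (x) by 124 mm (y)
- bin_right (a point): Middle of the floor of the yellow bin at the right (-y), the same size
- tape: Bystander on the base plate, left, in front of the blue bin: yellow ring of tape 56 mm across, 18 mm high. Origin under its centre
- jar: Bystander on the base plate, right, in front of the yellow bin: small clear jar with black cap, 42 mm across, 50 mm high. Origin under its centre
- driver: Bystander on the bench: screwdriver 170 mm long, lying
- cell: Bystander on the bench: green battery cell, 18 mm across, 65 mm long, lying
- flask: Bystander at one side of the sorter: white bottle 52 mm across, 110 mm high
- dish: Bystander at the other side of the sorter: steel bowl 90 mm across, 30 mm high
- partbox: Bystander at the right: blue open box 100 x 140 x 50 mm
- slide (a joint): Travel (m) of the green feed slide along the rail towards the gate, 0 to 0.098: its front face is 95 mm minus this travel from the rail's gate end. It starts at 0 to 0.012, behind the balls. The rear ball drops off at about 0.080 to 0.090. It takes about 1 N to push and stays where it is left
- slide_back (a point): Point to push: on the robot-side face of the green slide, in its middle across the rail, 30 mm above the rail's floor. The slide is an upright paddle 10 mm thick along the rail, 32 mm wide, its top 41 mm above the rail's floor

How it is judged (in metres and radians):
On the way, in this order (a step that is already met when the one before it is completed fails the run):
1. the gate is rocked over on to its other stop while both balls still wait on the rail (((distance of pad_left from where it was at the start of the episode above 0.026 m and value of joint gate below -0.24 rad) or (distance of pad_left from where it was at the start of the episode above 0.026 m and value of joint gate above 0.24 rad)) and x of each of ball_front_center, ball_rear_center in the frame of sorter below -0.036 m and z of each of ball_front_center, ball_rear_center in the frame of sorter above 0.135 m), for 0.2 s.
2. the front ball passes over the gate (x of ball_front_center in the frame of sorter between -0.036 and 0.036 m and y of ball_front_center in the frame of sorter between -0.09 and 0.09 m and z of ball_front_center in the frame of sorter above 0.1 m).
3. the rear ball passes over the gate (x of ball_rear_center in the frame of sorter between -0.036 and 0.036 m and y of ball_rear_center in the frame of sorter between -0.09 and 0.09 m and z of ball_rear_center in the frame of sorter above 0.1 m).
At the end, for the whole second after the job is handed in: the gate rests within 0.04 rad of the stop opposite to where it started, and both balls lie (under 60 mm above the bench, slower than 50 mm/s) inside the bin it is now tipped to (((distance of pad_left from where it was at the start of the episode above 0.026 m and value of joint gate below -0.24 rad and y of ball_front_center in the frame of sorter between 0.168 and 0.292 m and z of each of ball_front_center, ball_rear_center in the frame of sorter below 0.06 m and x of ball_front_center in the frame of sorter between -0.058 and 0.058 m and y of ball_rear_center in the frame of sorter between 0.168 and 0.292 m and x of ball_rear_center in the frame of sorter between -0.058 and 0.058 m and linear speed of each of ball_front, ball_rear below 0.05 m/s) or (distance of pad_left from where it was at the start of the episode above 0.026 m and value of joint gate above 0.24 rad and y of ball_front_center in the frame of sorter between -0.292 and -0.168 m and z of each of ball_front_center, ball_rear_center in the frame of sorter below 0.06 m and x of ball_front_center in the frame of sorter between -0.058 and 0.058 m and y of ball_rear_center in the frame of sorter between -0.292 and -0.168 m and x of ball_rear_center in the frame of sorter between -0.058 and 0.058 m and linear speed of each of ball_front, ball_rear below 0.05 m/s))); the robot touches nothing.
It fails at once if a ball is lifted 15 mm or more above its place on the rail (height (world z) of any of ball_front_center, ball_rear_center above 0.172 m).
It fails at once if a bystander (tape, jar, screwdriver, cell, bottle, bowl, blue box) is moved by more than 25 mm (distance of any of tape, jar, driver, cell, flask, dish, partbox from where it was at the start of the episode above 0.025 m).
It also fails if it takes over 40 s, if anything falls off the work surface, if the arm or the gripper's body presses on something with over 40 N, if the wrist force passes 120 N, or if a joint passes its speed limit or range.

## Robot

A 6-joint arm with a two-finger parallel gripper is mounted at the origin on the work surface. World frame = base frame: x ahead of the robot, y to its left, z up, the work surface at z = 0. Lengths are in mm, angles in rad, forces in N, time in s.
With the tool pointing down it reaches from about 350 to 875 mm from the base axis. Payload 4.2 kg.
Tool frame: the origin (TCP) lies midway between the tips of the shut fingers; the grasp point (between the pads) lies 19 mm behind it; x points along the fingers, y is the direction in which the jaws open and shut, and the axes are right-handed (so a half turn about x gives the same grasp; the last joint's range is limited). The gripper opens to 85 mm and grips with 20 to 120 N. Pads are 22 mm wide; open, the fingers measure 114 mm over their backs; the gripper's body (76 mm by 85 mm) begins 54 mm behind the grasp point. The pads swing forward as they close: fully open they stand 13 mm farther back than shut.
Start: joints at [-0.882, 0.385, 0.008, 0, -1.194, -0.259], TCP at [260.443, -568.127, 231.312] pointing down, gripper open.
Joint ranges: [-3.14, 3.14], [-1.21, 2.06], [-1.07, 1.41], [-3.16, 2.05], [-2.99, -0.16], [-3.1, 3.1]. Speed limits (rad/s): [2.79, 2.79, 3.14, 3.14, 3.14, 3.14].

## Interface

Orientations are given as a rotation vector (axis times angle).
In Python, from rig import movep, move_straight, set_joints, command_gripper, wait, solve_ik, state, get_image, PlanningError, finish_job, look_for gives the robot as it stands. Calls block until the motion is done:
- movep(position, orientation): joint-space move of the TCP to a pose.
- move_straight(position, rotation=None, velocity=150): straight line of the TCP; rotation=None keeps the orientation; velocity is the mean speed in mm/s.
- set_joints(angles): joint-space move.
- command_gripper(opening, newtons=None): finger opening in mm; newtons is the grip in N (None keeps the last); returns when the fingers have stopped.
- wait(seconds).
- solve_ik(position, orientation): joint angles nearest the present ones, or None.
- state(): the state.
- get_image(name): name is "scene" or "top" or "wrist"; returns a dict with "image" (480x640x3 uint8, red, green, blue), "fov_y" (degrees; the focal length in pixels is half the picture's height over the tangent of half this angle, whatever the lens; pixels are square), "cx", "cy" (the principal point, pixels), "k1" (the pictures are not rectified: a ray, as slopes to the right and down, at radius r is drawn at 1 + k1 r^2 times it, then the intrinsics apply), "rvec" (rotation vector, rad) and "tvec" (3), from world to camera coordinates, as OpenCV has them; the wrist camera has in their place "hand_eye" (4x4, takes a point from camera to tool coordinates, whose origin is the TCP and whose axes are the tool frame's). Camera axes: x right, y down, z forward; pixel columns grow to the right and rows downward; lengths in mm; the calibration is good to about 2 mm. A picture is of the moment at which its call begins: read the wrist's pose just before it. There is no depth.
A pose or a line that the arm cannot do raises PlanningError and nothing moves.
- finish_job(): hands the job in, once; it reports no verdict.
Trained networks look in a picture, given as the dict that the camera call returned (one of the last four; its "shot" number tells which), for a name from the list of things; names that differ only in an ending like _2 or _b are one class to them, and where a whole thing is asked for, a point or a joint stands for the part that bears it (a point fixed in the world has none). Each returns a list of dicts, best first, with "confidence" (0 to 1); they miss things now and then, are a little off and sometimes report something else, mostly with a low value. They report only what shows in the picture. A call takes as long as a camera call.
- look_for(picture, query): "at" ([column, row] as shares, 0 to 1, of the picture: columns of its width, rows of its height, amid what is visible of it).
The state is a dict: "time_s": time; "joint_positions": joint angles; "joint_velocities": joint speeds; "effort": joint torques, N m; "tcp_pos": TCP position; "tcp_rot": TCP orientation; "contact_force": force on the tool from outside, world axes, zero at the start; "moment": the same for the moment, N m; "width": finger opening in mm.
Only numpy, scipy, OpenCV 4.12 (cv2) and the standard library are available. Lean on these libraries where they do the work, as an engineer would, in place of code of your own. Each camera call takes 0.05 s, during which the arm holds its last target.

## Working session

There is one attempt and no reset: what is moved stays moved. The work goes in short steps, each a Python script; the robot and the scene stay as the last script left them, time stands still between calls to the robot, and variables do not carry over. Pictures are saved under pics/ and viewed, and the job is handed in when it is done.

```bash
ls; mkdir -p pics; python3 - <<'E'
from rig import *
import cv2,pickle
s=state();print(s)
D={}
for n in ["scene","top","wrist"]:
    p=get_image(n);D[n]=p
    cv2.imwrite(f"pics/{n}0.png",p["image"][:,:,::-1])
    print(n,{k:v for k,v in p.items() if k!="image"})
    for q in ["pad_left","pad_right","slide_back","ball_front_center","ball_rear_center","bin_left","bin_right","rail_end","sorter"] if n!="wrist" else []:
        try:
            print(q,[( [round(r["at"][0]*640,1),round(r["at"][1]*480,1)],round(r["confidence"],2)) for r in look_for(p,q)][:4])
        except Exception as e: print(q,e)
pickle.dump(D,open("d0.pkl","wb"))
E
```

```text
pics
{'time_s': 0.0, 'joint_positions': array([-8.82371584e-01,  3.85555374e-01,  6.63999558e-03, -5.19892033e-04,
       -1.19397117e+00, -2.58610872e-01]), 'joint_velocities': array([-0.00255193,  0.00019656, -0.00177777, -0.00205604, -0.00134475,
        0.00017293]), 'effort': array([-5.19355435e-04, -3.92290771e+01,  1.88397235e+01,  4.18603599e+00,
       -4.60772906e-03, -5.68660340e-06]), 'tcp_pos': array([ 260.23131648, -567.61675595,  230.22472499]), 'tcp_rot': array([-0.33533378,  1.54492994,  0.33862288]), 'contact_force': array([-0.58270824, -0.51107831, -0.606084  ]), 'moment': array([ 0.03301424, -0.0357447 ,  0.05230026]), 'width': 85.79516808365857}
scene {'fov_y': 45.856445760979256, 'cx': 325.57025078271715, 'cy': 244.17524513060465, 'k1': 0.00020931290806583573, 'rvec': array([ 0.74520415,  2.43987752, -1.28077049]), 'tvec': array([ 418.03176808,  -59.28889251, 1842.96642364]), 'shot': 1}
pad_left [([308.3, 262.9], 0.78)]
pad_right [([312.0, 261.1], 0.97), ([291.5, 184.5], 0.25)]
slide_back [([350.0, 240.3], 0.61)]
ball_front_center []
ball_rear_center []
bin_left
[... 518 characters left out ...]
210.7, 320.8], 0.51)]
ball_rear_center [([302.7, 243.2], 0.57), ([307.5, 207.6], 0.2)]
bin_left [([310.3, 217.0], 0.64)]
bin_right [([312.1, 221.1], 0.74)]
rail_end [([308.6, 222.4], 0.89)]
sorter [([310.0, 221.7], 0.82)]
wrist {'fov_y': 59.94090410606093, 'cx': 320.1771731556443, 'cy': 234.8618737480303, 'k1': -0.041947816550979185, 'hand_eye': array([[ 6.58257435e-05, -2.82437885e-01,  9.59285587e-01,
        -1.42834421e+02],
       [ 9.99999968e-01, -2.17149434e-04, -1.32553819e-04,
         1.29822271e-01],
       [ 2.45746543e-04,  9.59285564e-01,  2.82437862e-01,
        -7.20630335e+01],
       [ 0.00000000e+00,  0.00000000e+00,  0.00000000e+00,
         1.00000000e+00]]), 'shot': 3}
```

View pics/scene0.png

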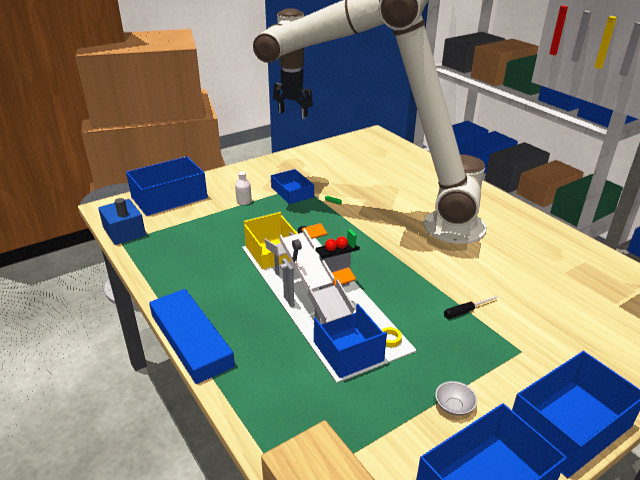

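View pics/top0.png

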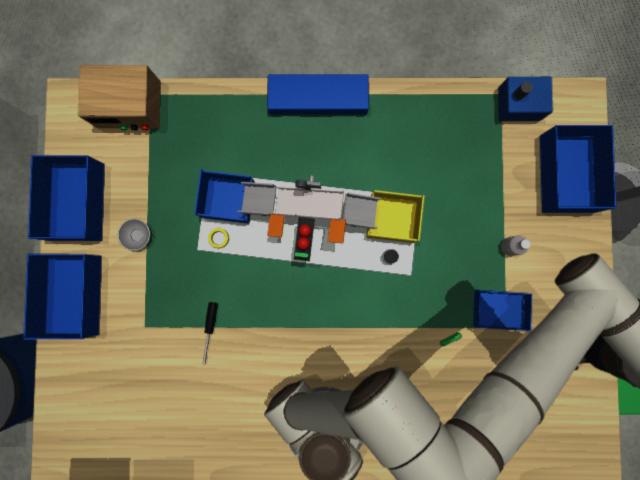

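```bash
python3 -c "
import cv2
a=cv2.imread('pics/top0.png')[150:300,200:420];cv2.imwrite('pics/topz.png',cv2.resize(a,None,fx=3.6,fy=3.6,interpolation=cv2.INTER_CUBIC))
a=cv2.imread('pics/scene0.png')[170:370,230:430];cv2.imwrite('pics/scz.png',cv2.resize(a,None,fx=3,fy=3,interpolation=cv2.INTER_CUBIC))"
```

```text
(no output)
```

View pics/topz.png

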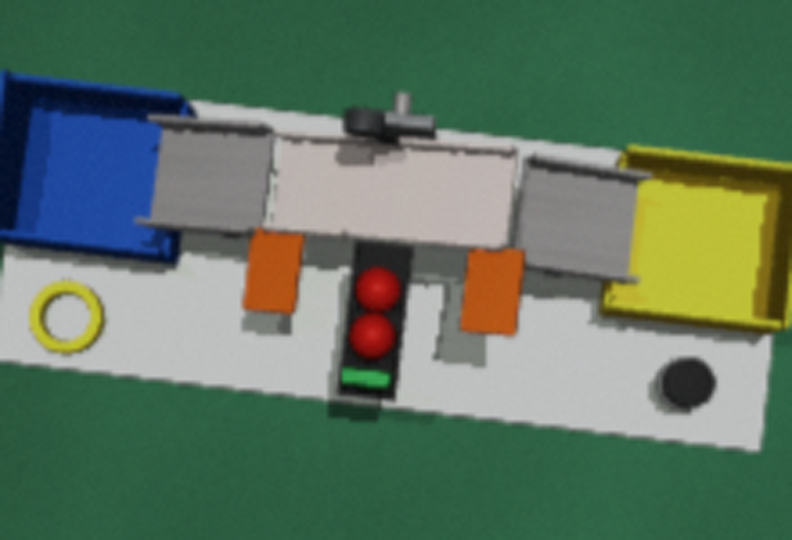

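View pics/scz.png

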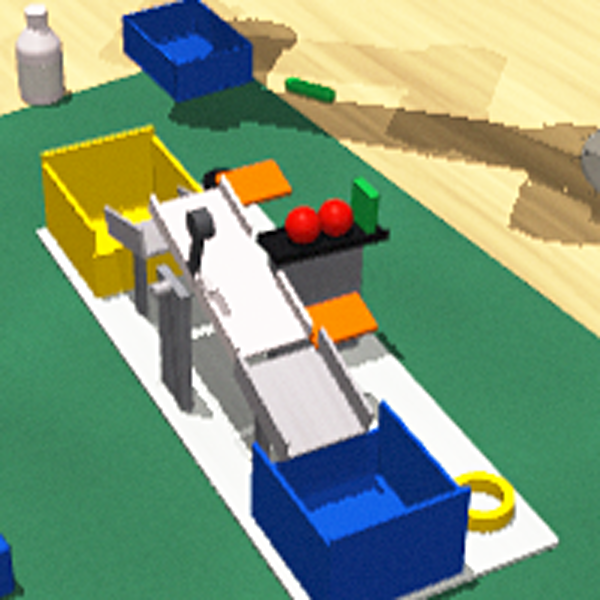

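The top view has the orange pads at about (277,225) and (337,231), the balls at about (305,230) and (303,243), and the slide at (301,255). The right (yellow-side) pad is raised, so the gate is tipped towards blue. I need to press pad_right, and the balls should end in the yellow bin. Next I fit the sorter pose.

```bash
cat > fit.py <<'E'
import numpy as np,cv2,pickle
from scipy.optimize import least_squares
D=pickle.load(open("d0.pkl","rb"))
def proj(p,P):
    P=np.atleast_2d(P);R=cv2.Rodrigues(p["rvec"])[0];c=P@R.T+p["tvec"]
    m=c[:,:2]/c[:,2:];r2=(m**2).sum(1,keepdims=True);m=m*(1+p["k1"]*r2)
    f=240/np.tan(np.radians(p["fov_y"]/2));return m*f+[p["cx"],p["cy"]]
th=.06
def S(x,y,z,g): # gate-frame -> sorter
    return np.array([x,y*np.cos(g)-z*np.sin(g),130+y*np.sin(g)+z*np.cos(g)])
def rail(s,h): return np.array([-38-s*np.cos(th)-h*np.sin(th)*(1),0,140-s*np.sin(th)+h*np.cos(th)])
def rail(s,h): return np.array([-38-s*np.cos(th)-h*np.sin(th),0,140-s*np.sin(th)+h*np.cos(th)])
E
cat > a.py <<'E'
from fit import *
def blobs(n,lo,hi,roi):
    im=D[n]["image"];hsv=cv2.cvtColor(im,cv2.COLOR_RGB2HSV)
    m=cv2.inRange(hsv,lo,hi);x0,x1,y0,y1=roi;mm=np.zeros_like(m);mm[y0:y1,x0:x1]=m[y0:y1,x0:x1]
    k,l,st,c=cv2.connectedComponentsWithStats(mm)
    return [(c[i].round(1),st[i]) for i in range(1,k) if st[i][4]>8]
rois={"top":(200,420,150,300),"scene":(230,430,200,370)}
for n,r in rois.items():
    print(n,"orange",blobs(n,(6,150,120),(17,255,255),r));print("red",blobs(n,(0,150,60),(4,255,255),r));print("green",blobs(n,(55,170,90),(72,255,255),r))
E
python3 a.py
```

```text
top orange [(array([275.5, 225.1]), array([268, 214,  16,  23, 306], dtype=int32)), (array([336.3, 230.4]), array([328, 219,  18,  24, 351], dtype=int32))]
red [(array([303.7, 236.2]), array([297, 224,  14,  25, 249], dtype=int32))]
green []
scene orange [(array([315.2, 230.3]), array([302, 223,  25,  15, 207], dtype=int32)), (array([343.2, 275.9]), array([332, 267,  24,  19, 247], dtype=int32))]
red [(array([335.8, 243.4]), array([325, 237,  23,  14, 221], dtype=int32))]
green [(array([335.9, 200.9]), array([329, 200,  12,   4,  29], dtype=int32)), (array([351.2, 237.9]), array([347, 229,  10,  19, 125], dtype=int32))]
```

```bash
cat > b.py <<'E'
from fit import *
T=lambda p,P:np.array([[np.cos(p[2]),-np.sin(p[2]),0],[np.sin(p[2]),np.cos(p[2]),0],[0,0,1]])@P+[p[0],p[1],0]
g=-.28
obs={"top":[(S(-68,82,3,g),(275.5,225.1)),(S(-68,-82,3,g),(336.3,230.4)),(rail(51.7,16),(303.7,236.2))],
"scene":[(S(-68,-82,3,g),(315.2,229.6)),(S(-68,82,3,g),(343.2,275.2)),(rail(51.7,16),(335.8,243.4))]}
def res(p,cams):
    return np.concatenate([(proj(D[n],T(p,P))[0]-u) for n in cams for P,u in obs[n]])
for cams in (["top"],["scene"],["top","scene"]):
    s=least_squares(res,[520,30,-.08],args=(cams,));print(cams,s.x,s.fun.round(1))
p=s.x
for t in (0,6,12):
    print(t,[proj(D[n],T(p,rail(100-t,41)))[0].round(1) for n in obs],[proj(D[n],T(p,rail(100-t,25)))[0].round(1) for n in obs])
E
python3 b.py
```

```text
['top'] [ 6.01917494e+02  4.07022430e+01 -1.13592055e-01] [-0.3  0.  -0.1  0.1  0.4 -0.2]
['scene'] [ 6.00488759e+02  4.13148595e+01 -1.17350587e-01] [-0.2  0.3 -0.2 -0.   0.4 -0.2]
['top', 'scene'] [ 6.01247309e+02  4.10545225e+01 -1.14843595e-01] [-0.5  0.2 -0.3  0.5  0.2  0.1 -0.6  0.3 -0.5 -0.1  0.1 -0.2]
0 [array([301.1, 255.8]), array([352.7, 231.4])] [array([301.4, 255.6]), array([352.1, 236.6])]
6 [array([301.4, 253.3]), array([350.7, 231.9])] [array([301.7, 253.2]), array([350.2, 237. ])]
12 [array([301.6, 250.9]), array([348.7, 232.3])] [array([302. , 250.8]), array([348.2, 237.5])]
```

```bash
cat > h.py <<'E'
from rig import *
from fit import *
from scipy.spatial.transform import Rotation as Ro
p=np.array([601.2,41.0,-.1148]);c,s_=np.cos(p[2]),np.sin(p[2])
A=np.array([[c,-s_,0],[s_,c,0],[0,0,1]])
W=lambda P:A@np.asarray(P,float)+[p[0],p[1],0]
rv=Ro.from_matrix(np.column_stack([[0,0,-1],A[:,1],A[:,0]])).as_rotvec()
def shot(n,f,crop=None):
    q=get_image(n);a=q["image"][:,:,::-1]
    if crop: x0,x1,y0,y1=crop;a=cv2.resize(a[y0:y1,x0:x1],None,fx=3,fy=3,interpolation=cv2.INTER_CUBIC)
    cv2.imwrite("pics/"+f,a);return q
def st():
    s=state();print("t",round(s["time_s"],2),"sorter xyz",(A.T@(s["tcp_pos"]-[p[0],p[1],0])).round(1),"F",s["contact_force"].round(2));return s
E
python3 - <<'E'
from h import *
command_gripper(0)
print(solve_ik(W([-72,-86,215]),rv))
movep(W([-72,-86,215]),rv);st()
shot("wrist","w1.png");shot("scene","s1.png",(230,430,170,370))
E
```

```text
[ 0.24219182  0.22143756 -0.26989747  0.         -1.07946129 -1.92778815]
t 3.94 sorter xyz [-71.9 -86.5 215. ] F [ 0.46 -0.09 -0.02]
```

View pics/w1.png

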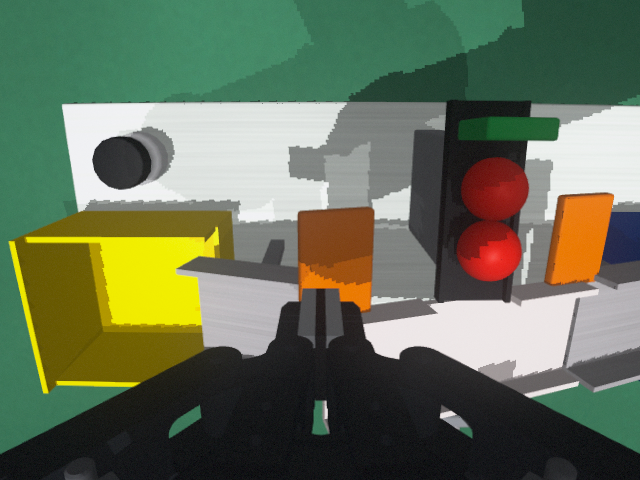

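View pics/s1.png

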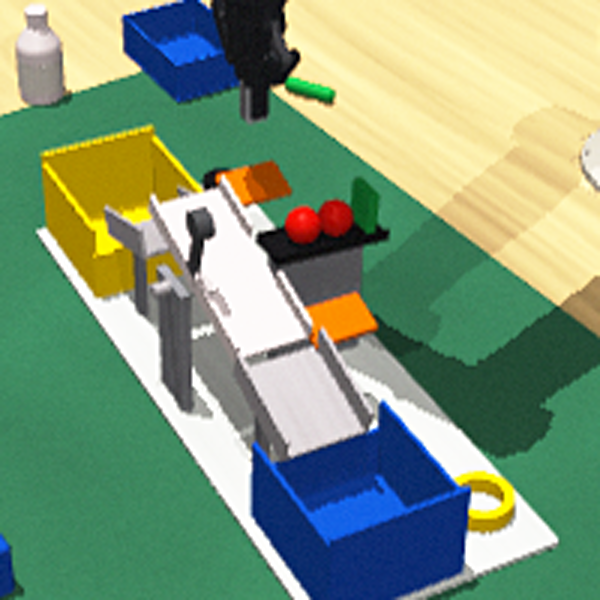

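The wrist view confirms the right pad is raised, at about (336,258). The balls are at (495,188) and (489,250), and the slide's top edge is near (509,120). I'll check the fitted pose against this view, then press.

```bash
cat >> h.py <<'E'
def wproj(q,s,P):
    T=np.eye(4);T[:3,:3]=Ro.from_rotvec(s["tcp_rot"]).as_matrix();T[:3,3]=s["tcp_pos"]
    M=np.linalg.inv(T@q["hand_eye"]);d=dict(q,rvec=cv2.Rodrigues(M[:3,:3])[0],tvec=M[:3,3])
    return proj(d,np.array(P))
E
python3 - <<'E'
from h import *
s=state();q=get_image("wrist")
g=-.28
P=[W(S(-98,-62,3,g)),W(S(-98,-102,3,g)),W(rail(35.7,16)),W(rail(67.7,16))]+[W(rail(105-t,41)+[0,y,0]) for t in(0,5) for y in(-16,16)]
print(wproj(q,s,P).round(0))
for z in (165,150,140,130,120,116):
    move_straight(W([-72,-86,z]),velocity=60);st()
shot("wrist","w2.png")
E
```

```text
[[375. 206.]
 [298. 211.]
 [487. 252.]
 [492. 191.]
 [486. 110.]
 [559. 111.]
 [485. 122.]
 [558. 123.]]
t 5.08 sorter xyz [-71.6 -85.9 165.4] F [-0.56 -1.09  0.14]
t 5.47 sorter xyz [-72.3 -86.1 149.5] F [ 0.19  0.32 -0.08]
t 5.79 sorter xyz [-72.3 -86.1 139.5] F [0.23 0.64 0.78]
t 6.11 sorter xyz [-72.4 -86.1 129.4] F [ 0.74 -0.36  0.37]
t 6.42 sorter xyz [-72.3 -86.1 119.4] F [ 1.17 -0.67 -0.85]
t 6.67 sorter xyz [-72.1 -86.  115.8] F [0.42 0.02 0.16]
```

View pics/w2.png

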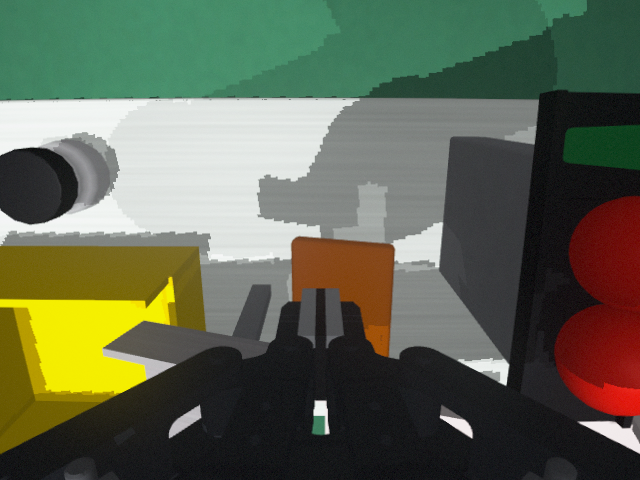

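The pad now sits low under the fingers at about (343,240). I'll raise the fingers and check that the gate stays down.

```bash
python3 - <<'E'
from h import *
move_straight(W([-95,-80,225]),velocity=200)
# approach behind slide, travel ~3 : back face s=105-3 
move_straight(W(rail(135,65)),velocity=200);st()
s=state();q=shot("wrist","w3.png");shot("scene","s3.png",(230,430,170,370))
print(wproj(q,s,[W(S(-98,-62,3,.28)),W(S(-98,-102,3,.28))]+[W(rail(105-t,41)+[0,y,0]) for t in(0,5) for y in(-16,16)]).round(0))
E
```

```text
t 8.18 sorter xyz [-176.3   -0.   196.6] F [-0.2   0.19 -0.42]
[[223. 365.]
 [168. 355.]
 [285. 351.]
 [356. 351.]
 [285. 361.]
 [356. 361.]]
```

View pics/w3.png

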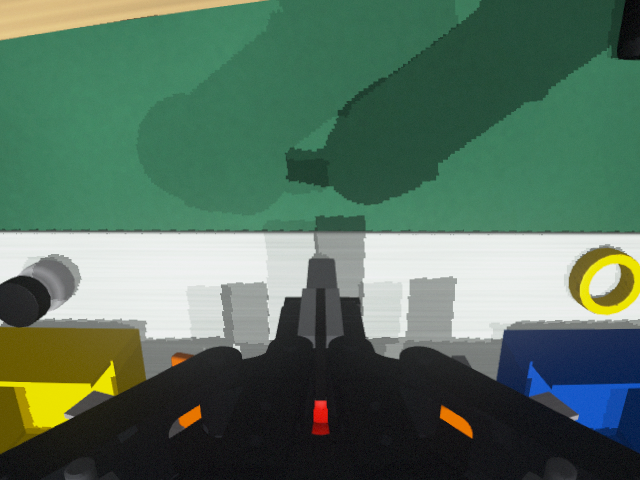

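View pics/s3.png

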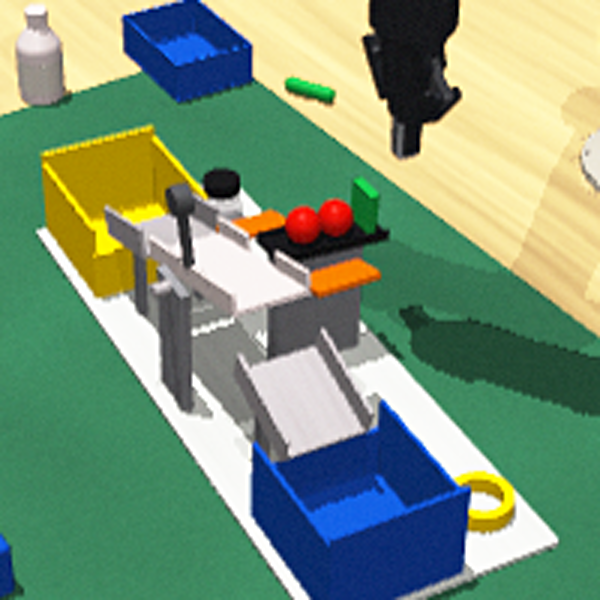

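The gate has flipped: the left pad and weight are now up and leaning to yellow, and both balls are still on the rail. Next I push the slide slowly.

```bash
python3 - <<'E'
from h import *
h=22
move_straight(W(rail(135,h)),velocity=120);st()
for s in (110,80,60,45,36,30):
    move_straight(W(rail(s,h)),velocity=50);st()
wait(.5)
shot("scene","s4.png",(230,430,170,370));shot("top","t4.png",(220,420,150,300))
E
```

```text
t 8.78 sorter xyz [-173.5   -0.2  154.1] F [-0.19  0.51  0.67]
t 9.43 sorter xyz [-1.491e+02 -1.000e-01  1.552e+02] F [-0.75 -0.24  0.18]
t 10.18 sorter xyz [-118.7    0.2  157.2] F [-0.66 -0.21  0.09]
t 10.73 sorter xyz [-9.870e+01  1.000e-01  1.583e+02] F [ 0.26 -0.69  0.76]
t 11.18 sorter xyz [-8.370e+01  1.000e-01  1.593e+02] F [ 0.45 -0.72 -1.24]
t 11.52 sorter xyz [-7.480e+01  1.000e-01  1.598e+02] F [ 0.61  0.15 -0.23]
t 11.78 sorter xyz [-6.880e+01  1.000e-01  1.602e+02] F [-0.51 -0.17  0.59]
```

View pics/s4.png

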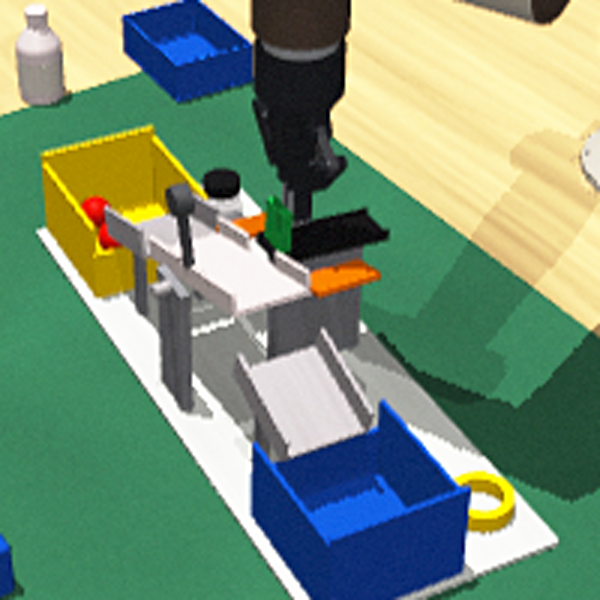

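View pics/t4.png

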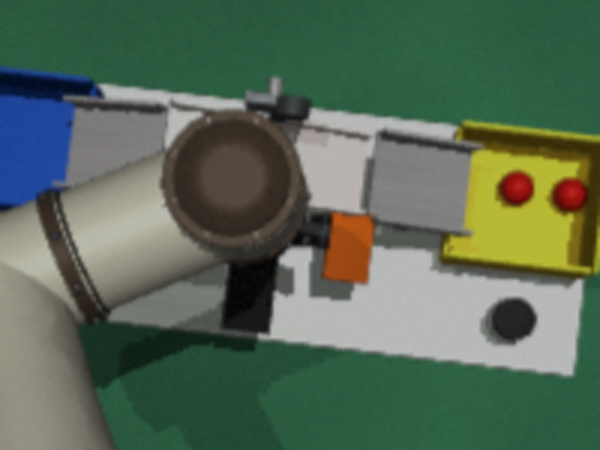

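Both balls are in the yellow bin and the gate is still tipped that way. I'll retract clear and check again before handing in.

```bash
python3 - <<'E'
from h import *
move_straight(W(rail(50,22)),velocity=100)
move_straight(W([-150,0,260]),velocity=150)
move_straight(W([-200,0,280]),velocity=150);wait(1.0);st()
shot("scene","s5.png",(230,430,170,370));shot("top","t5.png",(200,430,140,300))
E
```

```text
t 15.18 sorter xyz [-200.    0.  280.] F [ 0.95  0.1  -0.18]
```

View pics/s5.png

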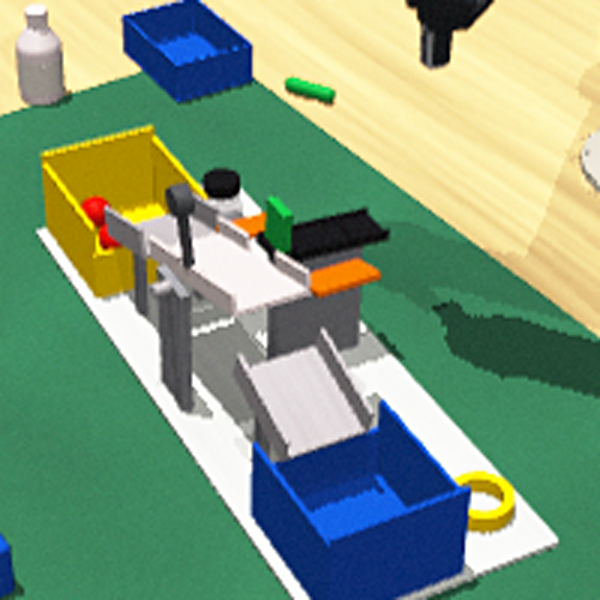

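View pics/t5.png

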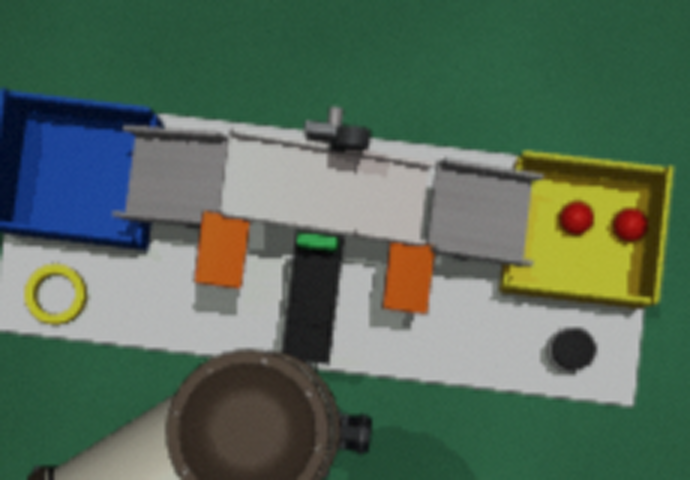

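```bash
python3 -c "
from rig import *
print(finish_job())"
```

```text
the job is handed in; nothing more can be done
None
```

The gate is tipped over to the yellow side, both red balls lie in the yellow bin, and the job is handed in. The hand-in gave no verdict.

- **What I did:** the gate started tipped towards the blue bin, so I pressed the raised right pad with the shut fingers until the gate rocked over. I then pushed the green slide slowly along the rail until both balls dropped onto the gate and rolled into the yellow bin. Last, I drew the arm back clear of everything.
- **Last checks:** the final pictures show the gate resting towards yellow. The balls were in the same place in two top views about 3 s apart, so they are at rest. The tape and jar look unmoved. I did not compare the other bystanders one by one, but the arm stayed well clear of them.
- **Limits:** the last arm motion ended about 15 s into the 40 s, and contact-force readings stayed at about 1 N. No check failed, and the top and scene cameras agreed on the sorter's position to about 2 mm.

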